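# Put the hardness reference blocks back on their own seats

## Task

The four polished steel reference blocks have each been put back on another block's seat: swap them round until every block lies centred on the dark seat of its own outline (round, square, triangular, long), the long bar lying along its seat. The empty cork mat is there to park a block on the way and must be empty again at the end. Set the blocks down gently, never drop them, never lay one on the bare bench and never let two blocks touch.

Things in the scene. Friction and masses are not known exactly. Their poses are not given: they have to be found in the camera images.
- disc_block: Round block, diameter 54 mm. Loose, steel, 24 mm high, 0.4 kg; origin at the centre of its underside, z up. At the start it lies on a wrong seat, turned at random.
- tri_block: Equilateral triangular block, corners cut off square: sides 22 mm from the centre, cut corners (10 mm flats) 35 mm, so 57 mm from a side to the opposite corner; the middle of that span is 6.5 mm from the origin towards the corner. Corners at 0 and +-120 degrees from +x. Loose, steel, 24 mm high, 0.4 kg; origin at the centre of its underside, z up. At the start it lies on a wrong seat, turned at random.
- square_block: Square block, 48 x 48 mm, sides along x and y. Loose, steel, 24 mm high, 0.4 kg; origin at the centre of its underside, z up. At the start it lies on a wrong seat, turned at random.
- bar_block: Long bar-shaped block, 76 mm along x, 28 mm along y. Loose, steel, 24 mm high, 0.4 kg; origin at the centre of its underside, z up. At the start it lies on a wrong seat, turned at random.
- seat_round: Seat of the round block: a round slab, diameter 100 mm. Fixed to the bench, matt dark grey, 12 mm thick, flat, no rim; origin at the centre of its underside on the bench (its top is 12 mm higher), z up. Stands in a different place and turned differently at every start.
- seat_tri: Seat of the triangular block: a triangular slab, corners cut off; sides 40 mm and cut corners 62 mm from the centre, one corner along +x. Fixed to the bench, matt dark grey, 12 mm thick, flat, no rim; origin at the centre of its underside on the bench (its top is 12 mm higher), z up. Stands in a different place and turned differently at every start.
- seat_square: Seat of the square block: a square slab, 96 x 96 mm, sides along x and y. Fixed to the bench, matt dark grey, 12 mm thick, flat, no rim; origin at the centre of its underside on the bench (its top is 12 mm higher), z up. Stands in a different place and turned differently at every start.
- seat_long: Seat of the long bar: a rectangular slab, 120 mm along x, 68 mm along y. Fixed to the bench, matt dark grey, 12 mm thick, flat, no rim; origin at the centre of its underside on the bench (its top is 12 mm higher), z up. Stands in a different place and turned differently at every start.
- cork_mat: Parking mat of brown cork, square, 105 x 105 mm, empty at the start. Fixed to the bench, 12 mm thick, flat, no rim; origin at the centre of its underside on the bench (its top is 12 mm higher), z up. Stands in a different place and turned differently at every start.

How it is judged:
By the outcome, as a careful person would: the job done as asked, in the order asked, and still so for the second after the job is handed in, with the robot touching nothing.
It also fails if it takes over 128 s, if anything falls off the work surface, if the arm or the gripper's body presses on something with over 40 N, if the wrist force passes 120 N, or if a joint passes its speed limit or range.

## Robot

A 6-joint arm with a two-finger parallel gripper is mounted at the origin on the work surface. World frame = base frame: x ahead of the robot, y to its left, z up, the work surface at z = 0. Lengths are in m, angles in rad, forces in N, time in s.
With the tool pointing down it reaches from about 0.25 to 0.725 m from the base axis. Payload 4 kg.
Tool frame: the origin (TCP) lies on the centre line of the jaws, within the pads' length; the fingertips stand 22 mm ahead of it and the grasp point (between the pads) lies 3 mm ahead of it; z points along the fingers, y is the line along which they close (so a half turn about z gives the same grasp; the last joint's range is limited). The gripper opens to 85 mm and grips with 20 to 120 N. Pads are 22 mm wide; open, the fingers measure 114 mm over their backs; the gripper's body (76 mm by 85 mm) begins 54 mm behind the grasp point. The pads swing forward as they close: fully open they stand 13 mm farther back than shut.
Start: joints at [1.236, 0.241, 0.005, 1.335, 0, 1.571], TCP at [0.164, 0.472, 0.253] pointing down, gripper open.
Joint ranges: [-2.72, 2.72], [-1.05, 1.87], [-1.09, 1.28], [-1.99, 2.15], [-1.42, 1.44], [-3.14, 3.14]. Speed limits (rad/s): [2.79, 2.79, 3.14, 3.14, 3.14, 3.14].

## Interface

Orientations are given as a unit quaternion [x, y, z, w].
In Python, from workcell import bot gives the robot as it stands.
- The arm moves only by the shell command python3 -m inch 'ROWS'. ROWS is JSON, one flat list of numbers, 7 for each row, row after row: the shift along the world's x, y, z in mm, then the turn, a rotation vector about the world's x, y, z in rad, then the opening in per cent of the stroke, from 0 (shut) to 100 (fully open). A call has 1 to 8 rows; each row is the pose to reach, as a shift and turn from the pose commanded when the call began; what a row does not reach only later rows make up. A row lasts 1/12 s, in which the tool goes at most 41.7 mm and 7.16 degrees, less where a joint would pass 70% of its speed; a pose out of reach is approached as far as the arm can. A call with a gripper value outside its range is refused whole. The fingers move at their own pace and stop on an object; the grip force is fixed at half the most. Time passes only in rows, so rows that repeat a pose let the fingers close. It gives the time, the measured TCP pose, the force, the opening and the grip force at its end, in the units of the state.
- bot.get_obs(): the state, without advancing time (a new reading comes with each control period).
- bot.camera(name): name is "scene" or "top" or "wrist"; returns the picture (420x560x3 uint8, blue, green, red); there is no depth.
- bot.camera_info(name): a dict with "intrinsics" (3x3 intrinsics, pixels), "camera_from_world" (4x4, takes a point from world to camera coordinates); the wrist camera has in their place "hand_eye" (4x4, takes a point from camera to tool coordinates, whose origin is the TCP and whose axes are the flange's). Camera axes: x right, y down, z forward; pixel columns grow to the right and rows downward; lengths in m; the calibration is good to about 2 mm. A picture is of the moment at which its call begins: read the wrist's pose just before it. camera_info takes no time and is no camera call.
- bot.job_done(): hands the job in; it is judged then, once.
Trained networks look in the newest picture that a camera, given by its name, has taken for a name from the list of things; names that differ only in an ending like _2 or _b are one class to them, and where a whole thing is asked for, a point or a joint stands for the part that bears it (a point fixed in the world has none). Each returns a list of dicts, best first, with "confidence" (0 to 1); they miss things now and then, are a little off and sometimes report something else, mostly with a low value. They report only what shows in the picture. A call takes as long as a camera call.
- bot.silhouettes(camera, target): "mask" (420x560 bool, what is visible of it) and "uv" ([column, row] in pixels, amid what is visible of it).
- bot.spot_point(camera, target): "uv" ([column, row] in pixels: a listed point, or the origin of a listed thing).
The state is a dict: "clock": time; "joint_pos": joint angles; "joint_vel": joint speeds; "tau": joint torques, N m; "eef_pos": TCP position; "tool_rot": TCP orientation; "ft_force": force on the tool from outside, world axes, zero at the start; "ft_torque": the same for the moment, N m; "grip_width": finger opening in m; "grasp_force": force on a finger pad.
Only numpy, scipy, OpenCV 4.12 (cv2) and the standard library are available. Lean on these libraries where they do the work, as an engineer would, in place of code of your own. Each camera call takes 0.05 s, during which the arm holds its last target. There are 200 camera calls.

## Working session

There is one attempt and no reset: what is moved stays moved. The work goes in short steps, Python scripts to look and compute and a shell command to move; the robot and the scene stay as the last step left them, time stands still between calls to the robot, and variables do not carry over. Pictures are saved under pics/ and viewed, at most 14 in all, crops included, and the job is handed in when it is done.

```bash
ls; mkdir -p pics
cat > h.py <<'E'
import numpy as np, cv2
from workcell import bot
T=['seat_round','seat_tri','seat_square','seat_long','cork_mat','disc_block','tri_block','square_block','bar_block']
def ray(cam,uv,z,c2w=None):
    i=bot.camera_info(cam);K=np.array(i['intrinsics'])
    if c2w is None: c2w=np.linalg.inv(np.array(i['camera_from_world']))
    d=c2w[:3,:3]@np.linalg.inv(K)@np.array([uv[0],uv[1],1.]);o=c2w[:3,3]
    return (o+d*(z-o[2])/d[2])[:2]
def look(cam,name=None):
    im=bot.camera(cam)
    if name: cv2.imwrite('pics/'+name+'.png',im)
    return im
E
python3 - <<'E'
from h import *
o=bot.get_obs();print({k:np.round(v,3) for k,v in o.items()})
a=look('top','top0');print(bot.camera_info('top'))
for t in T:
    r=bot.silhouettes('top',t)
    for q in r[:2]:
        z=0.036 if 'block' in t else .012
        m=q['mask'].astype(np.uint8);c=max(cv2.findContours(m,0,1)[0],key=cv2.contourArea)
        p=np.array([ray('top',x[0],z) for x in c])*1000
        print(t,round(q['confidence'],2),np.round(q['uv']),'rect',np.round(cv2.minAreaRect(p.astype(np.float32))[0]),np.round(cv2.minAreaRect(p.astype(np.float32))[1]),round(cv2.minAreaRect(p.astype(np.float32))[2]))
E
```

```text
pics
{'clock': np.float64(0.0), 'joint_pos': array([ 1.236,  0.241,  0.004,  1.335, -0.   ,  1.571]), 'joint_vel': array([ 0.001, -0.002, -0.001, -0.002, -0.001, -0.001]), 'tau': array([ 0.0000e+00, -3.7231e+01,  2.5241e+01,  1.7000e-02,  0.0000e+00,
        0.0000e+00]), 'eef_pos': array([0.164, 0.472, 0.252]), 'tool_rot': array([ 0.167,  0.986, -0.001, -0.   ]), 'ft_force': array([ 0.178,  0.223, -0.293]), 'ft_torque': array([ 0.036, -0.041,  0.046]), 'grasp_force': np.float64(0.0), 'grip_width': np.float64(0.085)}
{'intrinsics': array([[480.76290668,   0.        , 276.19744115],
       [  0.        , 480.76290668, 205.86217489],
       [  0.        ,   0.        ,   1.        ]]), 'camera_from_world': array([[ 0.00428367, -0.9999845 ,  0.00355625, -0.00356407],
       [-0.9866834 , -0.00480488, -0.16258159,  0.54310985],
       [ 0.16259616, -0.00281245, -0.98668869,  1.05565047],
       [ 0.        ,  0.        ,  0.        ,  1.        ]])}
seat_round 0.71 [255. 248.] rect [452.  38.] [93. 98.] 0
seat_tri 0.94 [215. 184.] rect [619. 135.] [116. 100.] 47
seat_square 0.96 [392. 239.] rect [ 485. -300.] [97. 96.] 82
seat_square 0.59 [219. 171.] rect [634. 130.] [50. 47.] 46
seat_long 0.83 [326. 174.] rect [ 619. -137.] [ 69. 121.] 63
seat_long 0.54 [396. 240.] rect [ 485. -298.] [100.  97.] 84
cork_mat 0.71 [140. 242.] rect [463. 315.] [106. 105.] 85
disc_block 0.91 [401. 236.] rect [ 482. -296.] [52. 55.] 44
tri_block 0.58 [337. 176.] rect [ 611. -133.] [60. 61.] 44
tri_block 0.43 [260. 246.] rect [456.  36.] [79. 29.] 15
square_block 0.8 [218. 171.] rect [627. 127.] [53. 50.] 45
bar_block 0.85 [259. 250.] rect [455.  36.] [77. 30.] 16
```

View pics/top0.png

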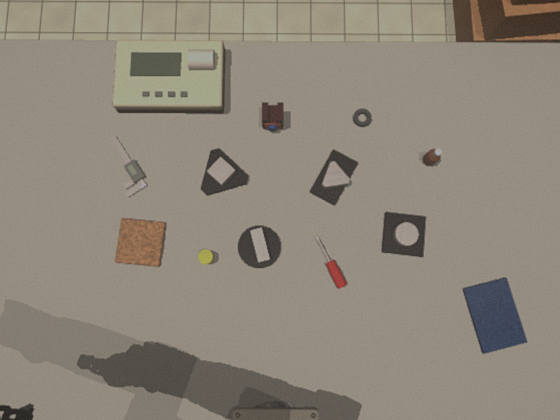

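The picture shows the bar on the round seat (260,246), the square on the triangular seat (220,171), the triangle on the long seat (336,176), the disc on the square seat (406,233), and the empty mat at (140,242). I'll write a model-fit estimator next.

```bash
cat >> h.py <<'E'
from scipy.optimize import minimize
from scipy.spatial.transform import Rotation as Rn
def tri(s,c):
    w=(c*np.tan(0)+0); P=[]
    h=(2*s-c)/np.sqrt(3)   # half flat: side line n.(x)=s with n at 60deg
    for a in (0,2*np.pi/3,-2*np.pi/3):
        R=np.array([[np.cos(a),-np.sin(a)],[np.sin(a),np.cos(a)]])
        P+=[R@[c,h],R@[c,-h]]
    return np.array(P)
def rect(a,b): return np.array([[a,b],[-a,b],[-a,-b],[a,-b]])/2.
def circ(d): t=np.arange(0,2*np.pi,.15); return d/2*np.c_[np.cos(t),np.sin(t)]
S={'disc_block':(circ(54),1),'tri_block':(tri(22,35),3),'square_block':(rect(48,48),4),'bar_block':(rect(76,28),2),
'seat_round':(circ(100),1),'seat_tri':(tri(40,62),3),'seat_square':(rect(96,96),4),'seat_long':(rect(120,68),2),'cork_mat':(rect(105,105),4)}
def c2w_of(cam):
    i=bot.camera_info(cam)
    if cam!='wrist': return np.linalg.inv(np.array(i['camera_from_world']))
    o=bot.get_obs();M=np.eye(4);M[:3,:3]=Rn.from_quat(o['tool_rot']).as_matrix();M[:3,3]=o['eef_pos']
    return M@np.array(i['hand_eye'])
def fit(cam,t,c2w,zb=None,near=None):
    """best x,y (mm), yaw(deg), IoU of thing t in newest picture"""
    P,n=S[t]; blk='block' in t
    zb=(12 if blk else 0) if zb is None else zb; zt=zb+(24 if blk else 12)
    K=np.array(bot.camera_info(cam)['intrinsics']);W=np.linalg.inv(c2w);out=[]
    for q in bot.silhouettes(cam,t)[:2]:
        m=q['mask'].astype(np.uint8);c=max(cv2.findContours(m,0,2)[0],key=cv2.contourArea)
        m=cv2.fillPoly(m*0,[cv2.convexHull(c)],1)
        def ren(p):
            a=np.radians(p[2]);X=P@np.array([[np.cos(a),np.sin(a)],[-np.sin(a),np.cos(a)]])+p[:2]
            X=np.r_[np.c_[X,np.full(len(X),zb)],np.c_[X,np.full(len(X),zt)]]/1000
            Y=(K@(X@W[:3,:3].T+W[:3,3]).T).T;uv=Y[:,:2]/Y[:,2:]
            h=cv2.convexHull((uv*16).astype(np.int32))
            return cv2.fillPoly(np.zeros_like(m)*1,[h],1,shift=4)
        def cost(p): r=ren(p);return 1-(r&m).sum()/max(1,(r|m).sum())
        u=c.reshape(-1,2).mean(0);x0=ray(cam,u,zt/1000,c2w)*1000
        best=None
        for a0 in ([0] if n==1 else np.arange(0,360/n,360/n/6)):
            s=np.array([[0,0,0],[6,0,3],[0,6,-3],[-4,-4,12]])+[*x0,a0]
            r=minimize(cost,s[0],method='Nelder-Mead',options=dict(initial_simplex=s,maxfev=150,xatol=.1,fatol=1e-4))
            if best is None or r.fun<best.fun: best=r
        out.append((np.round(best.x[:2],1),round(best.x[2]%(360/n),1),round(1-best.fun,3),round(q['confidence'],2)))
    return out
E
python3 - <<'E'
from h import *
print(np.round(bot.camera_info('wrist')['hand_eye'],3),np.round(bot.camera_info('wrist')['intrinsics']))
look('top');c=c2w_of('top')
for t in T: print(t,fit('top',t,c))
E
```

```text
[[ 0.001 -0.96  -0.279  0.072]
 [ 1.     0.     0.    -0.001]
 [-0.    -0.279  0.96  -0.12 ]
 [ 0.     0.     0.     1.   ]] [[290.   0. 278.]
 [  0. 290. 208.]
 [  0.   0.   1.]]
seat_round [(array([453.8,  37.6]), np.float64(6.9), np.float64(0.946), 0.79)]
seat_tri [(array([627.8, 129.4]), np.float64(17.3), np.float64(0.985), 0.66)]
seat_square [(array([ 484.9, -300.5]), np.float64(83.6), np.float64(0.976), 0.81)]
seat_long [(array([ 621.9, -138.4]), np.float64(151.1), np.float64(0.968), 0.87)]
cork_mat [(array([463.2, 315.7]), np.float64(84.7), np.float64(0.963), 0.84)]
disc_block [(array([ 483.5, -300.5]), np.float64(9.6), np.float64(0.915), 0.67)]
tri_block [(array([ 618.6, -138.1]), np.float64(8.2), np.float64(0.951), 0.93)]
square_block [(array([454.9,  37.6]), np.float64(1.0), np.float64(0.353), 0.61), (array([629.8, 128.3]), np.float64(51.7), np.float64(0.93), 0.59)]
bar_block [(array([457. ,  36.7]), np.float64(16.8), np.float64(0.904), 0.78)]
```

```bash
python3 -m inch '[40,-54,-12,0,0,0.08,100, 75,-109,-24,0,0,0.16,100, 110,-163,-35,0,0,0.24,100, 147,-217,-46,0,0,0.32,100, 165,-245,-52,0,0,0.4,100, 183,-272,-58,0,0,0.5,100, 200,-299,-64,0,0,0.6,100, 200,-299,-64,0,0,0.63,100]'; python3 -m inch '[20,-30,-7,0,0,0,100, 46,-68,-15,0,0,0,100, 70,-100,-20,0,0,0,100, 93,-136,-29,0,0,0,100, 93,-136,-29,0,0,0,100, 93,-136,-29,0,0,0,100]'
cat > w.py <<'E'
import sys;from h import *
c=c2w_of('wrist');look('wrist',sys.argv[1])
for t in sys.argv[2:]: print(t,fit('wrist',t,c))
o=bot.get_obs();R=Rn.from_quat(o['tool_rot']).as_matrix()
print('t',round(o['clock'],2),'tcp',np.round(o['eef_pos']*1000,1),'closeyaw',round(np.degrees(np.arctan2(R[1,1],R[0,1])),2),'z',np.round(R[:,2],3),'j',np.round(o['joint_pos'],2),'w',round(o['grip_width'],4),'f',np.round(o['ft_force'],1))
E
python3 w.py w1 seat_round bar_block
```

```text
clock: 1.67
eef_pos: [0.3434, 0.2055, 0.1966]
tool_rot: [-0.149, 0.989, 0.0, 0.001]
ft_force: [1.5, 0.5, 0.6]
grip_width: 0.0853
grasp_force: 0.0
clock: 2.17
eef_pos: [0.4363, 0.0685, 0.1669]
tool_rot: [-0.144, 0.99, -0.0, -0.0]
ft_force: [0.2, 0.5, -0.4]
grip_width: 0.0854
grasp_force: 0.0
seat_round [(array([452. ,  39.3]), np.float64(0.9), np.float64(0.966), 0.71)]
bar_block [(array([454.6,  37.2]), np.float64(15.6), np.float64(0.972), 0.97)]
t 2.32 tcp [435.1  71.4 167.6] closeyaw 106.96 z [-0.001  0.    -1.   ] j [ 0.16  0.19 -0.3   1.09  0.   -0.13] w 0.0851 f [ 0.2 -0.9  0.3]
```

View pics/w1.png

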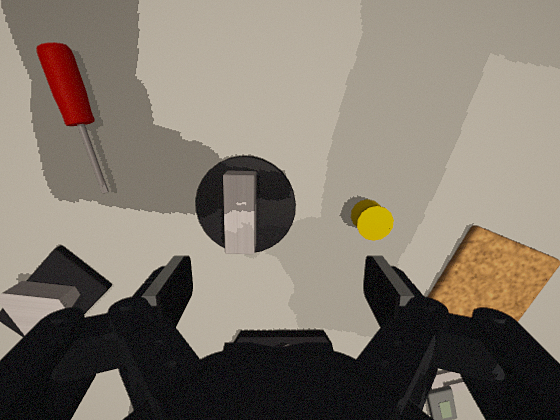

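```bash
python3 -m inch '[10,-17,-40,0,0,-0.017,100, 20,-34,-80,0,0,-0.017,100, 20,-34,-85,0,0,-0.017,100, 20,-34,-85,0,0,-0.017,100, 20,-34,-85,0,0,-0.017,100, 20,-34,-85,0,0,-0.017,100]'
cat > s.py <<'E'
import sys;from h import *
o=bot.get_obs();R=Rn.from_quat(o['tool_rot']).as_matrix()
print('t',round(o['clock'],2),'tcp',np.round(o['eef_pos']*1000,1),'closeyaw',round(np.degrees(np.arctan2(R[1,1],R[0,1])),2),'j',np.round(o['joint_pos'],2),'w',round(o['grip_width'],4),'f',np.round(o['ft_force'],1))
E
python3 s.py;python3 w.py w2 seat_round bar_block
```

```text
clock: 2.82
eef_pos: [0.4562, 0.038, 0.0838]
tool_rot: [-0.14, 0.99, 0.0, 0.001]
ft_force: [0.5, -0.3, 0.5]
grip_width: 0.0853
grasp_force: 0.0
t 2.82 tcp [456.2  38.   83.8] closeyaw 106.07 j [ 0.08  0.31 -0.38  0.88  0.   -0.2 ] w 0.0853 f [ 0.5 -0.3  0.5]
seat_round [(array([453.,  40.]), np.float64(358.1), np.float64(0.951), 0.95)]
bar_block [(array([454.7,  37.3]), np.float64(15.0), np.float64(0.967), 0.85)]
t 2.97 tcp [456.6  37.6  84.1] closeyaw 106.03 z [ 0.003  0.    -1.   ] j [ 0.08  0.31 -0.38  0.88  0.   -0.2 ] w 0.0853 f [-0.4 -0.4 -0.2]
```

```bash
python3 -m inch '[-1.5,-0.5,-25,0,0,0,100, -1.5,-0.5,-44,0,0,0,100, -1.5,-0.5,-48,0,0,0,100, -1.5,-0.5,-48,0,0,0,100, -1.5,-0.5,-48,0,0,0,40, -1.5,-0.5,-48,0,0,0,0, -1.5,-0.5,-48,0,0,0,0, -1.5,-0.5,-48,0,0,0,0]';  python3 -m inch '[0,0,0,0,0,0,0, 0,0,0,0,0,0,0, 0,0,0,0,0,0,0, 0,0,0,0,0,0,0]'; python3 s.py
```

```text
clock: 3.63
eef_pos: [0.455, 0.0362, 0.0354]
tool_rot: [-0.139, 0.99, -0.0, 0.001]
ft_force: [-0.4, 0.5, -0.5]
grip_width: 0.0386
grasp_force: 0.0
clock: 3.97
eef_pos: [0.4549, 0.0364, 0.0354]
tool_rot: [-0.139, 0.99, 0.0, 0.001]
ft_force: [-0.7, 0.1, 5.8]
grip_width: 0.0267
grasp_force: 61.3
t 3.97 tcp [454.9  36.4  35.4] closeyaw 105.94 j [ 0.08  0.38 -0.44  0.75  0.   -0.2 ] w 0.0267 f [-0.7  0.1  5.8]
```

```bash
python3 -m inch '[0,0,10,0,0,0,0, 0,0,45,0,0,0,0, 0,20,80,0,0,0,0, 2,60,80,0,0,0,0, 4,100,80,0,0,0,0, 6,140,80,0,0,0,0, 8,180,80,0,0,0,0, 8,200,80,0,0,0,0]'; python3 s.py; python3 -m inch '[0,40,0,0,0,0,0, 0,70,0,0,0,0,0, 0,79,0,0,0,0,0, 0,79,-30,0,0,0,0, 0,79,-60,0,0,0,0, 0,79,-65,0,0,0,0, 0,79,-65,0,0,0,0, 0,79,-65,0,0,0,0]'; python3 s.py
```

```text
clock: 4.63
eef_pos: [0.4619, 0.2402, 0.1141]
tool_rot: [-0.14, 0.99, 0.001, 0.0]
ft_force: [1.8, 0.2, -3.4]
grip_width: 0.0271
grasp_force: 60.7
t 4.63 tcp [461.9 240.2 114.1] closeyaw 106.13 j [ 0.48  0.38 -0.18  1.01  0.    0.2 ] w 0.0271 f [ 1.8  0.2 -3.4]
clock: 5.3
eef_pos: [0.4619, 0.3145, 0.0494]
tool_rot: [-0.138, 0.99, -0.0, -0.001]
ft_force: [0.5, -0.6, -3.3]
grip_width: 0.027
grasp_force: 60.7
t 5.3 tcp [461.9 314.5  49.4] closeyaw 105.9 j [ 0.6   0.52 -0.14  0.91 -0.    0.32] w 0.027 f [ 0.5 -0.6 -3.3]
```

```bash
python3 -m inch '[0,0,-5,0,0,0,0, 0,0,-9,0,0,0,0, 0,0,-12,0,0,0,0, 0,0,-13,0,0,0,0, 0,0,-13.5,0,0,0,0, 0,0,-13.5,0,0,0,0, 0,0,-13.5,0,0,0,0]'; python3 -m inch '[0,0,0,0,0,0,35, 0,0,0,0,0,0,60, 0,0,0,0,0,0,60, 0,0,0,0,0,0,60, 0,0,0,0,0,0,60, 0,0,20,0,0,0,60, 0,0,50,0,0,0,60, 0,0,90,0,0,0,60]'; python3 s.py
```

```text
clock: 5.88
eef_pos: [0.4622, 0.3152, 0.0362]
tool_rot: [-0.139, 0.99, 0.0, 0.0]
ft_force: [-0.4, -0.3, -4.2]
grip_width: 0.0264
grasp_force: 60.8
clock: 6.55
eef_pos: [0.4601, 0.3138, 0.1242]
tool_rot: [-0.139, 0.99, -0.002, -0.003]
ft_force: [1.7, 0.3, 0.5]
grip_width: 0.0511
grasp_force: 0.0
t 6.55 tcp [460.1 313.8 124.2] closeyaw 105.94 j [ 0.6   0.44 -0.05  1.08 -0.    0.32] w 0.0511 f [1.7 0.3 0.5]
```

```bash
python3 -m inch '[0,-38,10,0,0,0,80, 0,-76,20,0,0,0,100, 0,-114,30,0,0,0,100, 0,-152,40,0,0,0,100, 0,-190,40,0,0,0,100, 0,-228,40,0,0,0,100, 0,-266,40,0,0,0,100, 0,-304,40,0,0,0,100]'; python3 -m inch '[5,-39,0,0,0,0,100, 10,-78,0,0,0,0,100, 15,-117,0,0,0,0,100, 20,-156,0,0,0,0,100, 24,-195,0,0,0,0,100, 24,-234,0,0,0,0,100, 24,-273,0,0,0,0,100, 24,-290,0,0,0,0,100]';python3 -m inch '[0,-10,-20,0,0,0,100, 0,-10,-30,0,0,0,100, 0,-10,-30,0,0,0,100, 0,-10,-30,0,0,0,100]'; python3 w.py w3 seat_square disc_block
```

```text
clock: 7.22
eef_pos: [0.462, 0.0094, 0.1665]
tool_rot: [-0.139, 0.99, -0.0, 0.001]
ft_force: [0.5, -0.2, 0.6]
grip_width: 0.0853
grasp_force: 0.0
clock: 7.88
eef_pos: [0.4859, -0.2836, 0.1662]
tool_rot: [-0.137, 0.991, -0.001, 0.0]
ft_force: [0.9, -0.1, -0.3]
grip_width: 0.0855
grasp_force: 0.0
clock: 8.22
eef_pos: [0.4852, -0.2876, 0.135]
tool_rot: [-0.139, 0.99, 0.001, -0.001]
ft_force: [0.1, 0.6, -0.1]
grip_width: 0.0853
grasp_force: 0.0
seat_square [(array([ 483.1, -299.8]), np.float64(84.3), np.float64(0.977), 0.57)]
disc_block [(array([ 481.4, -299.3]), np.float64(6.0), np.float64(0.961), 0.75)]
t 8.37 tcp [ 486.7 -287.9  136.9] closeyaw 106.03 z [ 0.001 -0.    -1.   ] j [-0.53  0.44 -0.02  1.11  0.   -0.81] w 0.0855 f [ 0.2  0.1 -0.6]
```

View pics/w3.png

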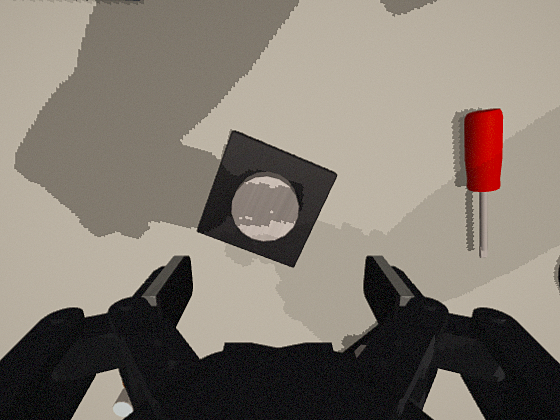

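```bash
python3 -m inch '[-4,-11.5,-35,0,0,0,100, -4,-11.5,-70,0,0,0,100, -4,-11.5,-90,0,0,0,100, -4,-11.5,-101,0,0,0,100, -4,-11.5,-101.5,0,0,0,100, -4,-11.5,-101.5,0,0,0,100, -4,-11.5,-101.5,0,0,0,40, -4,-11.5,-101.5,0,0,0,0]'; python3 s.py;  python3 -m inch '[0,0,0,0,0,0,0, 0,0,0,0,0,0,0, 0,0,0,0,0,0,0, 0,0,0,0,0,0,0]'; python3 s.py
```

```text
clock: 9.03
eef_pos: [0.4837, -0.3011, 0.0366]
tool_rot: [-0.139, 0.99, -0.001, 0.002]
ft_force: [1.0, -1.2, -0.1]
grip_width: 0.0639
grasp_force: 0.0
t 9.03 tcp [ 483.7 -301.1   36.6] closeyaw 105.96 j [-0.56  0.55 -0.13  0.88 -0.   -0.84] w 0.0639 f [ 1.  -1.2 -0.1]
clock: 9.37
eef_pos: [0.4835, -0.3006, 0.0367]
tool_rot: [-0.139, 0.99, -0.001, 0.002]
ft_force: [0.7, 2.3, 5.4]
grip_width: 0.0519
grasp_force: 63.4
t 9.37 tcp [ 483.5 -300.6   36.7] closeyaw 105.96 j [-0.56  0.55 -0.13  0.88  0.   -0.84] w 0.0519 f [0.7 2.3 5.4]
```

```bash
python3 -m inch '[0,0,8,0,0,0,0, 0,0,45,0,0,0,0, -3,20,80,0,0,0,0, -7,55,80,0,0,0,0, -12,92,80,0,0,0,0, -16,130,80,0,0,0,0, -20,165,80,0,0,0,0, -20,185,80,0,0,0,0]'; python3 s.py; python3 -m inch '[-4,38,0,0,0,0,0, -8,76,0,0,0,0,0, -10,114,0,0,0,0,0, -10,140,0,0,0,0,0, -10,155,0,0,0,0,0, -10,155,-30,0,0,0,0, -10,155,-50,0,0,0,0, -10,155,-50,0,0,0,0]'; python3 -m inch '[0,0,0,0,0,0,0]';python3 s.py
```

```text
clock: 10.03
eef_pos: [0.46, -0.1121, 0.1148]
tool_rot: [-0.14, 0.99, 0.001, -0.001]
ft_force: [-0.6, -0.2, -3.5]
grip_width: 0.0519
grasp_force: 64.7
t 10.03 tcp [ 460.  -112.1  114.8] closeyaw 106.05 j [-0.24  0.3  -0.3   0.97  0.   -0.52] w 0.0519 f [-0.6 -0.2 -3.5]
clock: 10.7
eef_pos: [0.4487, 0.0399, 0.0617]
tool_rot: [-0.139, 0.99, 0.0, -0.004]
ft_force: [-0.6, -0.1, -4.0]
grip_width: 0.0518
grasp_force: 64.5
clock: 10.78
eef_pos: [0.4508, 0.0396, 0.0641]
tool_rot: [-0.139, 0.99, -0.0, -0.002]
ft_force: [1.0, -0.4, -2.5]
grip_width: 0.0519
grasp_force: 64.5
t 10.78 tcp [450.8  39.6  64.1] closeyaw 105.95 j [ 0.09  0.33 -0.41  0.83 -0.   -0.19] w 0.0519 f [ 1.  -0.4 -2.5]
```

```bash
python3 -m inch '[3,0,-10,0,0,0,0, 3,0,-18,0,0,0,0, 3,0,-22,0,0,0,0, 3,0,-24,0,0,0,0, 3,0,-25.5,0,0,0,0, 3,0,-25.5,0,0,0,0, 3,0,-25.5,0,0,0,0]'; python3 s.py
```

```text
clock: 11.37
eef_pos: [0.4552, 0.0396, 0.0391]
tool_rot: [-0.139, 0.99, -0.0, 0.0]
ft_force: [0.5, 0.9, -2.6]
grip_width: 0.0521
grasp_force: 64.6
t 11.37 tcp [455.2  39.6  39.1] closeyaw 105.93 j [ 0.09  0.38 -0.43  0.76  0.   -0.19] w 0.0521 f [ 0.5  0.9 -2.6]
```

Down in small increments until contact.

```bash
python3 -m inch '[-1,0,-1,0,0,0,0, -1,0,-1.8,0,0,0,0, -1,0,-1.8,0,0,0,0]'; python3 -m inch '[0,0,-0.6,0,0,0,0, 0,0,-0.6,0,0,0,0]' | grep -E 'eef|ft_'; python3 -m inch '[0,0,-0.6,0,0,0,0, 0,0,-0.6,0,0,0,0]'| grep -E 'eef|ft_'
```

```text
clock: 11.62
eef_pos: [0.454, 0.0397, 0.0372]
tool_rot: [-0.139, 0.99, 0.0, -0.0]
ft_force: [-0.2, 0.8, -3.3]
grip_width: 0.0523
grasp_force: 64.6
eef_pos: [0.4542, 0.0397, 0.0368]
ft_force: [-1.5, -0.3, -1.6]
eef_pos: [0.4542, 0.0397, 0.0368]
ft_force: [-2.8, 0.4, 5.5]
```

```bash
python3 -m inch '[0,0,0,0,0,0,70, 0,0,0,0,0,0,85, 0,0,0,0,0,0,85, 0,0,2,0,0,0,85, 0,0,15,0,0,0,85, 0,0,50,0,0,0,85, 0,0,90,0,0,0,85, 0,0,90,0,0,0,85]'; python3 w.py w4 seat_round disc_block; python3 -m inch '[25,15,10,0,0,0.1,85, 52,28,20,0,0,0.2,100, 80,41,25,0,0,0.3,100, 108,54,30,0,0,0.4,100, 130,67,30,0,0,0.5,100, 150,80,30,0,0,0.62,100, 165,85,30,0,0,0.62,100, 165,85,30,0,0,0.62,100]';  python3 -m inch '[10,2,0,0,0,0,100, 10,2,0,0,0,0,100, 10,2,0,0,0,0,100]'; python3 w.py w5 seat_tri square_block
```

```text
clock: 12.62
eef_pos: [0.4589, 0.0401, 0.1327]
tool_rot: [-0.139, 0.99, -0.0, 0.006]
ft_force: [2.2, -0.0, 0.3]
grip_width: 0.0722
grasp_force: 0.0
seat_round [(array([452.9,  39.3]), np.float64(0.3), np.float64(0.976), 0.96)]
disc_block [(array([452.8,  39.1]), np.float64(0.4), np.float64(0.942), 0.88), (array([432.4,  28.3]), np.float64(15.2), np.float64(0.407), 0.62)]
t 12.77 tcp [454.5  39.7 126.4] closeyaw 105.94 z [ 0.002  0.    -1.   ] j [ 0.09  0.25 -0.33  0.99 -0.   -0.19] w 0.0728 f [ 0.1 -0.4  0.7]
clock: 13.43
eef_pos: [0.6205, 0.1258, 0.1529]
tool_rot: [-0.435, 0.901, 0.0, -0.001]
ft_force: [0.5, -0.0, -0.1]
grip_width: 0.0854
grasp_force: 0.0
clock: 13.68
eef_pos: [0.6278, 0.1262, 0.1542]
tool_rot: [-0.434, 0.901, 0.0, -0.002]
ft_force: [-0.2, -0.7, -0.5]
grip_width: 0.0854
grasp_force: 0.0
seat_tri [(array([626.8, 130.4]), np.float64(16.6), np.float64(0.989), 0.64)]
square_block [(array([628.3, 129.3]), np.float64(48.0), np.float64(0.972), 0.98)]
t 13.83 tcp [628.1 126.2 155.6] closeyaw 141.44 z [-0.002 -0.    -1.   ] j [ 0.2   0.57  0.25  1.25 -0.   -0.7 ] w 0.0854 f [ 0.6  0.9 -0.4]
```

View pics/w5.png

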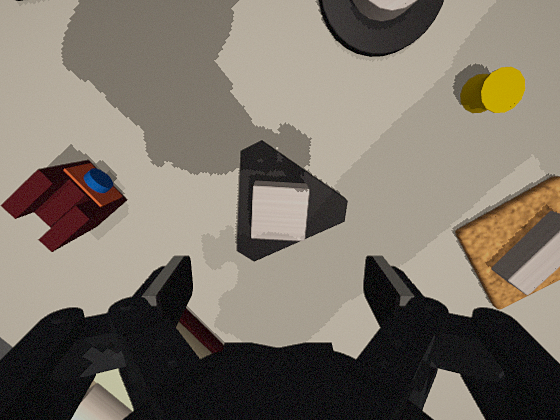

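```bash
python3 -m inch '[0,3,-38,0,0,-0.056,100, 0,3,-76,0,0,-0.056,100, 0,3,-100,0,0,-0.056,100, 0,3,-114,0,0,-0.056,100, 0,3,-119,0,0,-0.056,100, 0,3,-119,0,0,-0.056,100, 0,3,-119,0,0,-0.056,100, 0,3,-119,0,0,-0.056,40]'; python3 s.py;  python3 -m inch '[0,0,0,0,0,0,0, 0,0,0,0,0,0,0, 0,0,0,0,0,0,0, 0,0,0,0,0,0,0, 0,0,0,0,0,0,0]'; python3 s.py
```

```text
clock: 14.5
eef_pos: [0.6304, 0.1299, 0.039]
tool_rot: [-0.409, 0.913, -0.0, 0.002]
ft_force: [0.1, 0.4, 0.3]
grip_width: 0.0756
grasp_force: 0.0
t 14.5 tcp [630.4 129.9  39. ] closeyaw 138.25 j [ 0.2   0.67  0.11  1.   -0.   -0.64] w 0.0756 f [0.1 0.4 0.3]
clock: 14.92
eef_pos: [0.6301, 0.13, 0.0388]
tool_rot: [-0.409, 0.913, -0.0, 0.001]
ft_force: [-1.1, 0.0, 6.0]
grip_width: 0.0465
grasp_force: 65.4
t 14.92 tcp [630.1 130.   38.8] closeyaw 138.25 j [ 0.2   0.67  0.11  1.    0.   -0.64] w 0.0465 f [-1.1  0.   6. ]
```

```bash
python3 -m inch '[0,0,8,0,0,0,0, 0,0,45,0,0,0.05,0, -5,-20,80,0,0,0.13,0, -17,-55,80,0,0,0.23,0, -30,-90,80,0,0,0.33,0, -43,-125,80,0,0,0.43,0, -55,-160,80,0,0,0.53,0, -60,-180,80,0,0,0.628,0]'; python3 s.py; python3 -m inch '[-13,-35,0,0,0,0,0, -26,-72,0,0,0,0,0, -39,-109,0,0,0,0,0, -52,-146,0,0,0,0,0, -65,-183,0,0,0,0,0, -78,-218,0,0,0,0,0, -87,-248,0,0,0,0,0, -87,-248,0,0,0,0,0]'; python3 -m inch '[0,0,-10,0,0,0,0, 0,0,-20,0,0,0,0, 0,0,-20,0,0,0,0]';python3 s.py
```

```text
clock: 15.58
eef_pos: [0.5659, -0.0537, 0.1162]
tool_rot: [-0.671, 0.741, 0.001, -0.002]
ft_force: [-1.0, -0.2, -4.0]
grip_width: 0.0469
grasp_force: 64.2
t 15.58 tcp [565.9 -53.7 116.2] closeyaw 174.36 j [-0.09  0.47 -0.03  1.07 -0.   -1.57] w 0.0469 f [-1.  -0.2 -4. ]
clock: 16.25
eef_pos: [0.4793, -0.304, 0.1165]
tool_rot: [-0.668, 0.744, -0.0, -0.002]
ft_force: [2.1, 0.7, -4.5]
grip_width: 0.0467
grasp_force: 64.2
clock: 16.5
eef_pos: [0.4802, -0.296, 0.0935]
tool_rot: [-0.671, 0.741, 0.003, -0.001]
ft_force: [-0.1, 0.1, -5.3]
grip_width: 0.0464
grasp_force: 64.2
t 16.5 tcp [ 480.2 -296.    93.5] closeyaw 174.31 j [-0.55  0.49 -0.07  1.02  0.   -2.02] w 0.0464 f [-0.1  0.1 -5.3]
```

```bash
python3 -m inch '[3,-2,-20,0,0,0,0, 3,-2,-38,0,0,0,0, 3,-2,-47,0,0,0,0, 3,-2,-51,0,0,0,0, 3,-2,-52,0,0,0,0, 3,-2,-52,0,0,0,0, 3,-2,-52,0,0,0,0]'; python3 -m inch '[0,0,-0.7,0,0,0,0, 0,0,-0.7,0,0,0,0]' | grep -E 'eef|ft_'; python3 s.py
```

```text
clock: 17.08
eef_pos: [0.4859, -0.3005, 0.0459]
tool_rot: [-0.671, 0.742, -0.001, 0.0]
ft_force: [0.4, -0.7, -5.0]
grip_width: 0.0467
grasp_force: 64.2
eef_pos: [0.4857, -0.3007, 0.0452]
ft_force: [-0.5, -0.5, -4.5]
t 17.25 tcp [ 485.7 -300.7   45.2] closeyaw 174.24 j [-0.55  0.55 -0.11  0.91 -0.   -2.02] w 0.0464 f [-0.5 -0.5 -4.5]
```

```bash
python3 -m inch '[-2,2,-2,0,0,0,0, -2,2,-4,0,0,0,0, -2,2,-5.2,0,0,0,0, -2,2,-5.2,0,0,0,0, -2,2,-5.2,0,0,0,0]'| grep -E 'eef|ft_'; python3 -m inch '[0,0,-0.6,0,0,0,0, 0,0,-0.6,0,0,0,0]' | grep -E 'eef|ft_';  python3 -m inch '[0,0,-0.6,0,0,0,0, 0,0,-0.6,0,0,0,0]' | grep -E 'eef|ft_'
```

```text
eef_pos: [0.4831, -0.2984, 0.039]
ft_force: [-0.2, -0.6, -5.0]
eef_pos: [0.4831, -0.2984, 0.0388]
ft_force: [-1.7, 1.0, -1.2]
eef_pos: [0.4832, -0.2984, 0.0388]
ft_force: [-3.4, 1.4, 4.9]
```

```bash
python3 -m inch '[0,0,0,0,0,0,60, 0,0,0,0,0,0,80, 0,0,0,0,0,0,80, 0,0,2,0,0,0,80, 0,0,15,0,0,0,80, 0,0,50,0,0,0,80, 0,0,90,0,0,0,80, 0,0,90,0,0,0,80]'|grep eef; python3 w.py w6 seat_square square_block; python3 -m inch '[20,22,10,0,0,0.1,85, 42,48,20,0,0,0.2,100, 66,74,25,0,0,0.245,100, 90,100,30,0,0,0.245,100, 115,128,30,0,0,0.245,100, 132,150,30,0,0,0.245,100, 137,160,30,0,0,0.245,100, 137,160,30,0,0,0.245,100]'|grep eef;  python3 -m inch '[0,0,0,0,0,0,100, 0,0,0,0,0,0,100]'|grep eef; python3 w.py w7 seat_long tri_block
```

```text
eef_pos: [0.4875, -0.301, 0.1359]
seat_square [(array([653.1, -85.8]), np.float64(47.6), np.float64(0.091), 0.64), (array([ 483.8, -300.6]), np.float64(84.6), np.float64(0.968), 0.61)]
square_block []
t 18.82 tcp [ 483.6 -298.6  128.6] closeyaw 174.24 z [ 0.002 -0.001 -1.   ] j [-0.55  0.45 -0.02  1.09  0.   -2.02] w 0.0685 f [ 1.3 -0.5  0.2]
eef_pos: [0.6203, -0.1354, 0.1555]
eef_pos: [0.6187, -0.1394, 0.1569]
seat_long [(array([ 655.5, -130. ]), np.float64(64.7), np.float64(0.414), 0.87)]
tri_block [(array([ 616.6, -137.1]), np.float64(9.7), np.float64(0.98), 0.93)]
t 19.8 tcp [ 619.2 -140.   157.8] closeyaw -171.87 z [-0.001 -0.    -1.   ] j [-0.22  0.56  0.23  1.24 -0.   -1.93] w 0.0854 f [0.3 0.5 0.3]
```

View pics/w7.png

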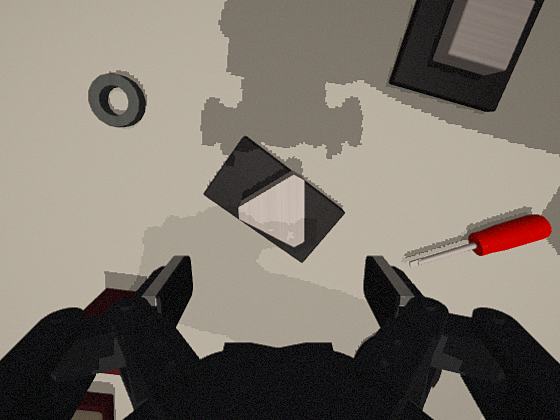

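```bash
python3 -m inch '[4,3.7,-38,0,0,0.02,100, 4,3.7,-76,0,0,0.02,100, 4,3.7,-100,0,0,0.02,100, 4,3.7,-115,0,0,0.02,100, 4,3.7,-121,0,0,0.02,100, 4,3.7,-121,0,0,0.02,100, 4,3.7,-121,0,0,0.02,100, 4,3.7,-121,0,0,0.02,60]'|grep eef; python3 s.py;  python3 -m inch '[0,0,0,0,0,0,0, 0,0,0,0,0,0,0, 0,0,0,0,0,0,0, 0,0,0,0,0,0,0]'|grep gri; python3 s.py
```

```text
eef_pos: [0.6254, -0.1354, 0.0389]
t 20.47 tcp [ 625.4 -135.4   38.9] closeyaw -170.62 j [-0.21  0.67  0.09  0.99 -0.   -1.95] w 0.0756 f [-0.2 -1.3  0.7]
grip_width: 0.0552
t 20.8 tcp [ 625.1 -135.2   39.2] closeyaw -170.59 j [-0.21  0.67  0.09  0.99 -0.   -1.95] w 0.0552 f [-1.7 -0.5  6.3]
```

```bash
python3 -m inch '[0,0,8,0,0,0,0, 0,0,45,0,0,0,0, 0,20,80,0,0,0.03,0, 0,57,85,0,0,0.06,0, 2,94,85,0,0,0.1,0, 4,130,85,0,0,0.129,0, 4,160,85,0,0,0.129,0, 4,180,85,0,0,0.129,0]'|grep eef; python3 -m inch '[0,30,0,0,0,0,0, 2,60,0,0,0,0,0, 4,85,0,0,0,0,0, 4,88,-20,0,0,0,0, 4,88,-50,0,0,0,0, 4,88,-65,0,0,0,0, 4,88,-65,0,0,0,0, 4,88,-65,0,0,0,0]'|grep eef;python3 -m inch '[0,0,0,0,0,0,0, 0,0,0,0,0,0,0]'|grep eef; python3 s.py
```

```text
eef_pos: [0.6274, 0.0489, 0.1217]
eef_pos: [0.6306, 0.1333, 0.0554]
eef_pos: [0.6336, 0.1334, 0.0589]
t 22.3 tcp [633.6 133.4  58.9] closeyaw -163.21 j [ 0.21  0.66  0.14  1.05  0.   -1.66] w 0.0554 f [-0.6 -0.3 -3.7]
```

```bash
python3 -m inch '[-0.5,-1,-9,0,0,0,0, -0.5,-1,-15,0,0,0,0, -0.5,-1,-18,0,0,0,0, -0.5,-1,-19.2,0,0,0,0, -0.5,-1,-19.2,0,0,0,0, -0.5,-1,-19.2,0,0,0,0]'| grep -E 'eef|ft_'; python3 -m inch '[0,0,-0.6,0,0,0,0, 0,0,-0.6,0,0,0,0]' | grep -E 'eef|ft_';  python3 -m inch '[0,0,-0.6,0,0,0,0, 0,0,-0.6,0,0,0,0]' | grep -E 'eef|ft_'
```

```text
eef_pos: [0.6314, 0.132, 0.0392]
ft_force: [-5.1, -2.1, 5.7]
eef_pos: [0.6314, 0.132, 0.0392]
ft_force: [-6.0, -1.6, 8.5]
eef_pos: [0.6314, 0.1321, 0.0391]
ft_force: [-6.2, -2.1, 11.3]
```

```bash
python3 -m inch '[0,0,0,0,0,0,75, 0,0,0,0,0,0,90, 0,0,0,0,0,0,90, 0,0,2,0,0,0,90, 0,0,15,0,0,0,90, 0,0,50,0,0,0,90, 0,0,90,0,0,0,90, 0,0,100,0,0,0,90]'|grep eef; python3 -m inch '[0,0,0,0,0,0,90, 0,0,0,0,0,0,90]'|grep eef; python3 w.py w8 seat_tri tri_block; python3 -m inch '[-15,20,10,0,0,-0.12,85, -37,42,20,0,0,-0.24,100, -59,64,25,0,0,-0.36,100, -81,86,30,0,0,-0.48,100, -103,108,30,0,0,-0.6,100, -120,130,30,0,0,-0.72,100, -130,145,30,0,0,-0.84,100, -140,155,30,0,0,-0.95,100]'|grep eef;  python3 -m inch '[-5,10,0,0,0,-0.12,100, -15,20,0,0,0,-0.24,100, -20,25,0,0,0,-0.36,100, -20,25,0,0,0,-0.48,100, -20,25,0,0,0,-0.6,100, -20,25,0,0,0,-0.65,100, -20,25,0,0,0,-0.65,100, -20,25,0,0,0,-0.65,100]'|grep eef; python3 w.py w9 cork_mat bar_block
```

```text
eef_pos: [0.635, 0.1331, 0.1432]
eef_pos: [0.6324, 0.1325, 0.1375]
seat_tri []
tri_block [(array([624.6, 129.7]), np.float64(16.5), np.float64(0.986), 0.89), (array([474.4,  33.9]), np.float64(56.6), np.float64(0.555), 0.34)]
t 24.12 tcp [630.5 132.1 134.5] closeyaw -163.19 z [-0.003 -0.001 -1.   ] j [ 0.21  0.6   0.23  1.21 -0.   -1.66] w 0.0769 f [-0.6  0.6 -0.7]
eef_pos: [0.4896, 0.2886, 0.1648]
eef_pos: [0.471, 0.3119, 0.1651]
cork_mat [(array([461.5, 316.8]), np.float64(84.1), np.float64(0.978), 0.86)]
bar_block [(array([461.7, 315. ]), np.float64(14.3), np.float64(0.954), 0.85)]
t 25.6 tcp [471.4 312.1 165.8] closeyaw 105.18 z [-0.001 -0.001 -1.   ] j [0.58 0.42 0.03 1.18 0.   0.32] w 0.0853 f [-0.2 -0.1 -0.6]
```

View pics/w8.png

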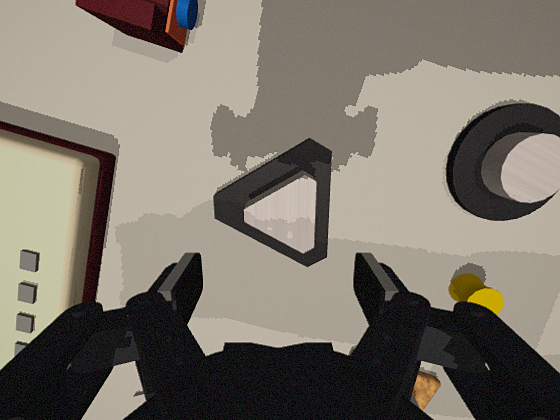

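View pics/w9.png

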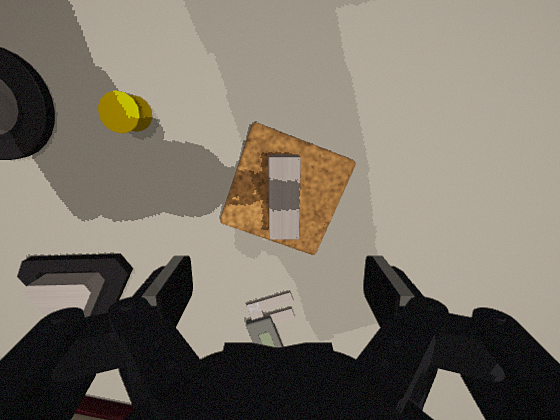

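```bash
python3 -m inch '[-9.3,3,-38,0,0,0.012,100, -9.3,3,-76,0,0,0.012,100, -9.3,3,-100,0,0,0.012,100, -9.3,3,-120,0,0,0.012,100, -9.3,3,-128,0,0,0.012,100, -9.3,3,-128,0,0,0.012,100, -9.3,3,-128,0,0,0.012,100, -9.3,3,-128,0,0,0.012,60]'|grep eef; python3 s.py;  python3 -m inch '[0,0,0,0,0,0,0, 0,0,0,0,0,0,0, 0,0,0,0,0,0,0, 0,0,0,0,0,0,0, 0,0,0,0,0,0,0, 0,0,0,0,0,0,0]'|grep gri; python3 s.py
```

```text
eef_pos: [0.4635, 0.3161, 0.04]
t 26.27 tcp [463.5 316.1  40. ] closeyaw 105.83 j [ 0.6   0.54 -0.15  0.88  0.    0.32] w 0.0755 f [ 0.6 -0.4  1. ]
grip_width: 0.0265
t 26.77 tcp [463.  315.6  39.5] closeyaw 105.82 j [ 0.6   0.54 -0.15  0.88 -0.    0.32] w 0.0265 f [-0.1 -1.4  6.4]
```

```bash
python3 -m inch '[0,0,8,0,0,0,0, 0,0,45,0,0,-0.08,0, 8,-20,85,0,0,-0.18,0, 20,-54,110,0,0,-0.28,0, 32,-90,130,0,0,-0.38,0, 44,-125,145,0,0,-0.48,0, 56,-160,160,0,0,-0.58,0, 60,-180,160,0,0,-0.68,0]'|grep eef; python3 s.py; python3 -m inch '[12,-36,0,0,0,-0.1,0, 24,-72,0,0,0,-0.12,0, 36,-108,0,0,0,-0.12,0, 48,-144,0,0,0,-0.12,0, 60,-180,0,0,0,-0.12,0, 72,-216,0,0,0,-0.12,0, 84,-245,0,0,0,-0.12,0, 84,-245,0,0,0,-0.12,0]'|grep eef; python3 -m inch '[0,0,0,0,0,0,0, 0,0,0,0,0,0,0, 0,0,0,0,0,0,0]'|grep eef;python3 w.py w10 seat_long bar_block
```

```text
eef_pos: [0.5244, 0.1324, 0.2015]
t 27.43 tcp [524.4 132.4 201.5] closeyaw 66.45 j [ 0.25  0.34  0.01  1.23 -0.    0.66] w 0.0267 f [ 1.4  0.4 -3.6]
eef_pos: [0.6071, -0.1159, 0.197]
eef_pos: [0.6055, -0.1084, 0.1978]
seat_long [(array([ 617.4, -137.1]), np.float64(151.1), np.float64(0.614), 0.92)]
bar_block [(array([ 654.6, -136.2]), np.float64(118.8), np.float64(0.258), 0.78)]
t 28.5 tcp [ 606.  -108.3  198.5] closeyaw 60.1 z [-0.  0. -1.] j [-0.18  0.5   0.24  1.31  0.    0.35] w 0.0268 f [-0.6 -0.1 -4.3]
```

View pics/w10.png

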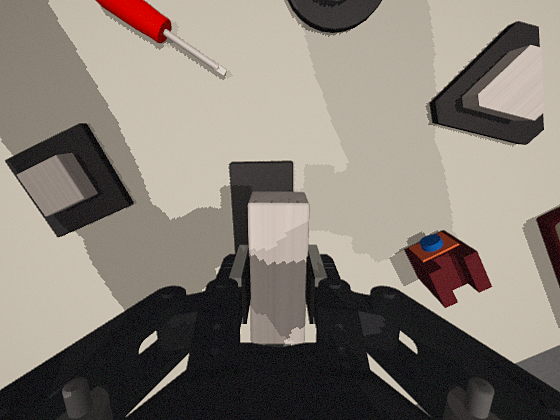

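Run:
```python
from h import *
ps=[]
for _ in range(5):
    bot.camera('wrist'); ps.append(bot.get_obs()['eef_pos']*1000)
print(np.round(ps,1))
c=c2w_of('wrist')
im=cv2.imread('pics/w10.png');g=cv2.cvtColor(im,6)
print(g[150:175:1,260]);print(g[190,222:240]);print(g[190,285:303])
print(g[235,222:242])
for uv in [(230,162),(293,161),(230,190),(235,240),(294,190)]: print(uv,np.round(ray('wrist',uv,.012,c)*1000,1))
```

```text
[[ 606.1 -108.4  198.7]
 [ 606.2 -108.6  198.7]
 [ 606.3 -108.8  198.7]
 [ 606.3 -109.   198.7]
 [ 606.3 -109.1  198.7]]
[194 197 195 196 197 196 198 195 195 198 211 101  21  50  60  66  55  60
  65  64  59  61  58  61  56]
[135 133 133 137 133 136 137 144 119  52  39  48  38  34  45  37  40  41]
[ 53  54  46  41  31  44  39  25 146 187 187 181 182 202 201 184 182 181]
[134 138 137 139 137 134 137 137 131 139 147 119  51  36  40  42  34  31
  37  24]
(230, 162) [ 553.  -136.9]
(293, 161) [585.1 -79.1]
(230, 190) [ 578.4 -153.1]
(235, 240) [ 630.2 -179.4]
(294, 190) [612.9 -93.3]
```

Run:
```python
from h import *
c=c2w_of('wrist')
im=cv2.imread('pics/w10.png');g=cv2.GaussianBlur(cv2.cvtColor(im,6),(1,5),0).astype(float)
def tr(v,th=90): 
    k=np.where((v[:-1]-th)*(v[1:]-th)<0)[0];return [i+(v[i]-th)/(v[i]-v[i+1]) for i in k]
L=[(tr(g[r,222:240])[0]+222.,r) for r in range(168,238,5)]
Rr=[(tr(g[r,285:303])[-1]+285.,r) for r in range(168,190,3)]
F=[(u,tr(g[150:172,u])[0]+150.) for u in range(236,288,5)]
w=lambda Q:np.array([ray('wrist',q,.012,c)*1000 for q in Q])
def line(P): v=cv2.fitLine(P.astype(np.float32),cv2.DIST_HUBER,0,.01,.01).ravel();return v[:2],v[2:]
l,r,f=[line(w(Q)) for Q in (L,Rr,F)]
for d,p in (l,r,f): print(np.degrees(np.arctan2(d[1],d[0]))%180,p)
a=np.radians(151);d=np.array([np.cos(a),np.sin(a)]);n=np.array([-d[1],d[0]])
print('lat',l[1]@n,r[1]@n,'far',f[1]@d)
ctr=n*((l[1]@n+r[1]@n)/2)+d*(f[1]@d-60);print('centre',ctr,'tcp',bot.get_obs()['eef_pos']*1000)
```

```text
151.019 [ 593.5986  -161.03671]
150.86961 [601.1572  -88.53754]
60.979084 [ 567.4695  -110.65331]
lat -146.93641570858293 -214.01013236772238 far -549.9657830272604
centre [ 620.98327397 -137.87179755] tcp [ 606.32342419 -109.11450289  198.65956178]
```

```bash
python3 -m inch '[8,-15,-20,0,0,0.016,0, 15.6,-29.3,-50,0,0,0.016,0, 15.6,-29.3,-85,0,0,0.016,0, 15.6,-29.3,-115,0,0,0.016,0, 15.6,-29.3,-130,0,0,0.016,0, 15.6,-29.3,-135,0,0,0.016,0, 15.6,-29.3,-135,0,0,0.016,0, 15.6,-29.3,-135,0,0,0.016,0]'|grep eef;  python3 -m inch '[0,0,0,0,0,0,0, 0,0,0,0,0,0,0, 0,0,0,0,0,0,0, 0,0,0,0,0,0,0]'|grep eef; python3 s.py
```

```text
eef_pos: [0.6228, -0.139, 0.0645]
eef_pos: [0.6226, -0.1391, 0.0648]
t 29.75 tcp [ 622.6 -139.1   64.8] closeyaw 60.91 j [-0.22  0.64  0.12  1.04 -0.    0.29] w 0.0264 f [ 0.4  0.2 -5.2]
```

```bash
python3 -m inch '[-0.7,0.7,-10,0,0,0,0, -0.7,0.7,-18,0,0,0,0, -0.7,0.7,-22,0,0,0,0, -0.7,0.7,-24,0,0,0,0, -0.7,0.7,-24.6,0,0,0,0, -0.7,0.7,-24.6,0,0,0,0, -0.7,0.7,-24.6,0,0,0,0]'| grep -E 'eef|ft_'; python3 -m inch '[0,0,-0.5,0,0,0,0, 0,0,-0.5,0,0,0,0]' | grep -E 'eef|ft_';  python3 -m inch '[0,0,-0.5,0,0,0,0, 0,0,-0.5,0,0,0,0]' | grep -E 'eef|ft_'
```

```text
eef_pos: [0.6201, -0.1379, 0.0396]
ft_force: [-4.5, 1.4, 5.4]
eef_pos: [0.62, -0.1379, 0.0396]
ft_force: [-6.6, 1.0, 8.2]
eef_pos: [0.62, -0.1379, 0.0395]
ft_force: [-8.2, 1.6, 10.8]
```

```bash
python3 -m inch '[0,0,0,0,0,0,40, 0,0,0,0,0,0,65, 0,0,0,0,0,0,65, 0,0,0,0,0,0,65, 0,0,15,0,0,0,65, 0,0,50,0,0,0,65, 0,0,90,0,0,0,65, 0,0,120,0,0,0,100]'|grep eef; python3 -m inch '[0,0,0,0,0,0,100, 0,0,0,0,0,0,100, 0,0,0,0,0,0,100, 0,0,0,0,0,0,100]'|grep eef; python3 w.py w11 seat_long bar_block seat_square square_block seat_tri tri_block
```

```text
eef_pos: [0.6218, -0.1384, 0.1601]
eef_pos: [0.6202, -0.138, 0.1559]
seat_long [(array([ 619.6, -136.8]), np.float64(150.9), np.float64(0.978), 0.65)]
bar_block [(array([ 620.1, -139. ]), np.float64(150.4), np.float64(0.962), 0.93), (array([ 486.7, -273.1]), np.float64(158.9), np.float64(0.474), 0.68)]
seat_square [(array([ 484.5, -298.6]), np.float64(83.9), np.float64(0.958), 0.72)]
square_block [(array([623.6, 128.4]), np.float64(31.6), np.float64(0.795), 0.34)]
seat_tri [(array([625.7, 129.8]), np.float64(17.3), np.float64(0.991), 0.73)]
tri_block [(array([624.2, 129.8]), np.float64(16.2), np.float64(0.982), 0.88)]
t 32.02 tcp [ 621.  -138.2  157.2] closeyaw 60.9 z [-0.001  0.    -1.   ] j [-0.22  0.56  0.24  1.25  0.    0.29] w 0.0853 f [ 0.3 -1.   0.2]
```

View pics/w11.png

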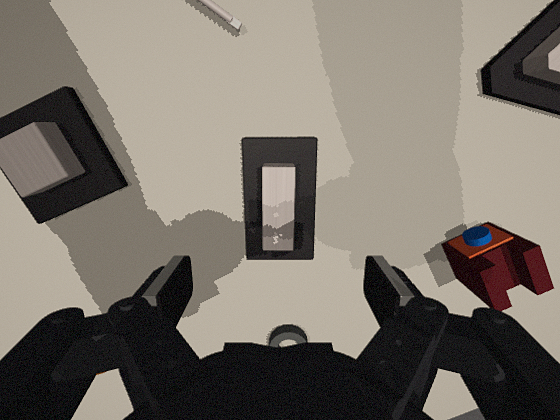

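The bar lies centred and aligned on its seat (280,200). A last look at the square follows.

```bash
python3 -m inch '[-20,-20,5,0,0,0,100, -45,-45,5,0,0,0,100, -70,-70,5,0,0,0,100, -95,-95,5,0,0,0,100, -115,-115,5,0,0,0,100, -115,-130,5,0,0,0,100, -115,-130,5,0,0,0,100, -115,-130,5,0,0,0,100]'|grep eef; python3 -m inch '[0,0,0,0,0,0,100, 0,0,0,0,0,0,100, 0,0,0,0,0,0,100]'|grep eef; python3 w.py w12 seat_square square_block
python3 - <<'E'
from h import *
look('top','top1');c=c2w_of('top')
for t in T: print(t,fit('top',t,c))
E
```

```text
eef_pos: [0.5066, -0.2689, 0.163]
eef_pos: [0.507, -0.2671, 0.1627]
seat_square [(array([ 483.1, -298.9]), np.float64(83.9), np.float64(0.987), 0.66)]
square_block []
t 33.08 tcp [ 506.7 -267.5  162.8] closeyaw 60.99 z [-0.  0. -1.] j [-0.49  0.44  0.04  1.18  0.    0.02] w 0.0856 f [0.  0.4 0.4]
seat_round [(array([454. ,  38.6]), np.float64(2.5), np.float64(0.971), 0.76)]
seat_tri [(array([627. , 129.6]), np.float64(16.3), np.float64(0.96), 0.85)]
seat_square [(array([ 487. , -287.3]), np.float64(80.6), np.float64(0.694), 0.57)]
seat_long [(array([ 622.1, -138.8]), np.float64(151.4), np.float64(0.966), 0.64)]
cork_mat [(array([463.1, 315.6]), np.float64(84.7), np.float64(0.967), 0.58)]
disc_block [(array([454.7,  39. ]), np.float64(1.5), np.float64(0.971), 0.91)]
tri_block [(array([625.7, 129.2]), np.float64(15.5), np.float64(0.944), 0.91), (array([463.8, 315.8]), np.float64(77.0), np.float64(0.291), 0.39)]
square_block [(array([ 483.6, -300.7]), np.float64(84.1), np.float64(0.941), 0.77)]
bar_block [(array([ 621.3, -140.4]), np.float64(150.3), np.float64(0.911), 0.69), (array([ 489.2, -294. ]), np.float64(49.8), np.float64(0.565), 0.47)]
```

View pics/w12.png

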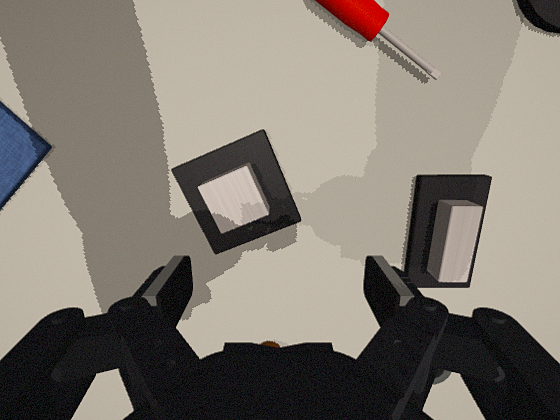

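View pics/top1.png

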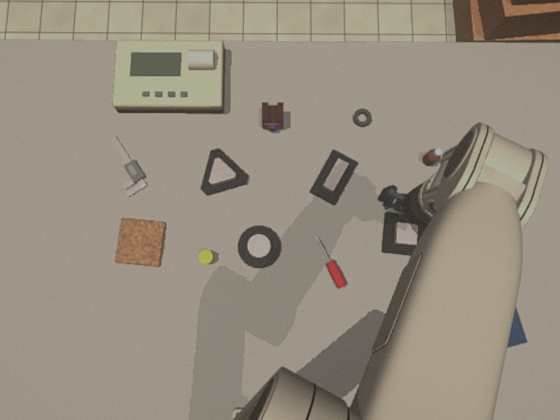

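Every block lies on its own seat, within about 2 mm of centre, and the mat at (140,242) is empty. The gripper is clear of everything.

```bash
python3 -c "
from workcell import bot
print(bot.job_done())"
```

```text
the job is handed in; nothing more can be done
None
```

I handed the job in at about 34 s of the 128 s limit: the last pictures show all four blocks on their own seats within about 2 mm of centre, the bar aligned to under about 1°, and the cork mat empty.

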